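# Carry a primed half-sole on the lifting slice into the sole-pressing jig

## Robot

A 6-joint arm with a two-finger parallel gripper is mounted at the origin on a cart in front of the work surface, level with it; the furniture and walls round the work are solid. World frame = base frame: x ahead of the robot, y to its left, z up, the work surface at z = 0. Lengths are in m, angles in rad, forces in N, time in s.
With the tool pointing down it reaches from about 0.4 to 0.825 m from the base axis. Payload 7 kg.
Tool frame: the origin (TCP) lies at the very end of the fingers, on their centre line; the grasp point (between the pads) lies 19 mm behind it; z points along the fingers, y is the line along which they close (so a half turn about z gives the same grasp; the last joint's range is limited). The gripper opens to 88 mm and grips with 3 to 60 N. Pads are 19 mm wide; open, the fingers measure 130 mm over their backs; the gripper's body (78 mm by 193 mm) begins 47 mm behind the grasp point.
Start: joints at [-1.048, 0.359, 0.012, 0, -1.224, -0.288], TCP at [0.157, -0.656, 0.227] pointing down, gripper open.
Joint ranges: [-3.07, 3.07], [-1.43, 2.12], [-1.02, 1.25], [-3.03, 1.67], [-3.05, -0], [-3.03, 3.03]. Speed limits (rad/s): [2.39, 2.39, 3.01, 3.14, 3.14, 3.14].

## Interface

Orientations are given as [roll, pitch, yaw] about the fixed x, y, z axes, in that order (R = Rz(yaw) Ry(pitch) Rx(roll)).
In Python, from station import env gives the robot as it stands. The module is installed in compiled form; this text tells all that it offers.
- The arm moves only by the tool servo_tool, never from a script. Its argument "deltas" is a list of rows, each an object with "hand": the opening, from 0 (shut) to 1 (fully open); "linear": the shift along the tool's x, y, z in mm, a list of three; "delta_rot": the turn, a rotation vector about the tool's x, y, z in rad, a list of three. A call has 1 to 12 rows; each row shifts and turns the commanded pose from where the row before left it, along the tool's axes as they then stand; what a row does not reach is not made up. A row lasts 1/10 s, in which the tool goes at most 50 mm and 8.59 degrees, less where a joint would pass 70% of its speed; a pose out of reach is approached as far as the arm can. A call with a gripper value outside its range is refused whole. The fingers move at their own pace and stop on an object; "newtons" is the grip in N (left out, the last holds). Time passes only in rows, so rows that do not move let the fingers close. It gives the time, the measured TCP pose, the force, the opening and the grip force at its end, in the units of the state.
- env.get_obs(): the state, without advancing time (a new reading comes with each control period).
- env.snapshot(name): name is "scene" or "top" or "wrist"; returns (picture, depth): 480x640x3 uint8, red, green, blue; 480x640 float32, m along the optical axis (not along the pixel's ray), 0 where there is no reading.
- env.camera_info(name): a dict with "fx", "fy", "cx", "cy" (pixels), "eye" and "rotation" of the camera in the world. Camera axes: x right, y up, looking along -z (the intrinsics and any distortion apply to the point x, -y, -z); pixel columns grow to the right and rows downward; lengths in m; the calibration is good to about 2 mm. The wrist camera is an equidistant fisheye: a pixel r from the principal point sees the ray r / f radians off the axis. A picture is of the moment at which its call begins: read the wrist's pose just before it. camera_info takes no time and is no camera call; for the wrist camera it gives the pose at the moment of the call.
- env.hand_in(): hands the job in; it is judged then, once.
The state is a dict: "clock": time; "qpos": joint angles; "dq": joint speeds; "effort": joint torques, N m; "tcp_pos": TCP position; "tcp_rot": TCP orientation; "contact_force": force on the tool from outside, world axes, zero at the start; "moment": the same for the moment, N m; "gripper_width": finger opening in m; "grip_force": force on a finger pad.
Only numpy, scipy, OpenCV 4.12 (cv2) and the standard library are available. Lean on these libraries where they do the work, as an engineer would, in place of code of your own. Each camera call takes 0.05 s, during which the arm holds its last target. There are 200 camera calls.

## Task

The half-sole on the wire drying stand has been primed for bonding, so the gripper must not touch it: pick up the slice by its handle, lift the half-sole on the blade and carry it level over to the pressing jig. There tip it slightly nose-down to hook its rounded toe under the lip, swing its straight tail down between the side guides and in front of the heel stops so that it lies flat on the ledges, and draw the slice out. Lay the slice back on the open bench, flat on its blade and away from the jig and the stand, and leave the other things on the bench where they are.

Things in the scene. Friction and masses are not known exactly. Their poses are not given: they have to be found in the camera images.
- half_sole: half-sole: stiff dark-brown rubber plate, tan upper face, 130 x 84 x 10 mm, about 0.08 kg, loose. One end a full half-round of radius 42 mm (toe), the other cut straight (tail). Starts flat on the drying stand's rails, toe roughly along the stand's +x. Origin: centre of its underside; x to the toe (edge at +65 mm; tail edge at -65), z up out of the tan face. Balances near x = -2 mm.
- sole_toe (a point): the point of the half-sole's toe edge, half-way up its thickness (half_sole x = +65 mm, z = 5 mm); axes as half_sole
- sole_tail (a point): the middle of the half-sole's straight tail edge, half-way up its thickness (half_sole x = -65 mm, z = 5 mm); axes as half_sole
- slice: lifting slice, 247 mm long, 0.15 kg, loose; lies on the bench flat on its steel blade, wooden handle held up by a cranked neck. Origin: middle of the blade's rear edge, underside; x to the tip, z up. Blade x = 0 to 125 mm, 40 mm wide (last 7 mm: 28), 4 mm thick. Neck 14 mm wide, rising from x = +5 to -24 mm. It balances near x = +17 mm (nose-heavy): grip it firmly (40 N or more).
- slice_grip (a point): where to grasp the slice's handle: slice x = -60, y = 0, z = 36 mm, half-way up the handle; axes as slice. The handle is straight, 20 mm wide (along y), 28 mm high (z = 22 to 50 mm), from x = -21 to -122 mm
- drying_stand: wire stand, fixed: two level 7 mm wire rails along x at y = +34 and -34 mm, tops at z = 36 mm, 164 mm long, ends turned up to z = 50 mm; the half-sole lies across them. Between the rails a lane 61 mm wide, open at both ends, is free from the half-sole's underside down to cross wires with tops at z = 8 mm. Origin: its middle, on the bench; x is the way the slice goes in (away from the robot), z up
- press_jig: sole-pressing jig, fixed: dark base plate 190 x 130 x 8 mm. Origin: its middle, on the bench; x to the toe end (away from the robot), z up. Two wooden ledges at y = 31 to 45 mm either side, x = -67 to +65 mm, tops at z = 40 mm. The 62 mm lane between them is free down to z = 8 mm and open at the tail (-x) end, for the blade. Seated, the half-sole's origin is at x = -4 to +2, z = 40 mm
- jig_lip (a point): middle of the lower edge of the jig's aluminium toe lip (jig x = +53, z = 60 mm: 20 mm above the ledges); axes as jig. The lip covers x = +53 to +67 mm, where a block stops the toe, and is 76 mm wide; its bent-up front edge rises to about z = 70 mm at x = +42 mm. The half-sole gets in only toe first under the lip, tilted about 7 to 10 degrees nose-down
- jig_stop (a point): midway between the jig's two heel stops at ledge height (jig x = -69, y = 0, z = 40 mm); axes as jig. The stops stand at y = 31 to 48 mm either side, nothing between them; faces at x = -69 mm upright to z = 50 mm, then sloping back to z = 59 mm at x = -79 mm. Toe block to stops leaves the half-sole 6 mm to spare along x
- jig_guides (a point): midway between the jig's two side guides at ledge height (jig x = -12, y = 0, z = 40 mm); axes as jig. Guides run x = -47 to +23 mm, inner faces at y = +45.5 and -45.5 mm, upright to z = 53 mm, then flaring outwards to z = 66 mm; the half-sole has about 3 mm each side
- thread_blue: cone of blue thread, 54 mm across, 100 mm tall, standing loose on the bench between the jig and the stand; leave alone
- polish: flat round black tin, 72 mm across, 22 mm high, loose; leave alone
- tape_measure: yellow tape measure, 58 x 73 x 35 mm, loose; leave alone
- rub_block: yellow rubbing block, 45 x 70 x 32 mm, loose; leave alone
- marker: white marker with red cap, 130 mm long, 15 mm high, loose; leave alone
- clamp: red spring clamp, 42 x 100 x 20 mm, loose; leave alone
- thinner: white squeeze bottle with red nozzle, 53 mm across, 140 mm tall, standing loose behind the blue thread; leave alone
- thread_black: cone of black thread, 54 mm across, 100 mm tall, standing loose near the right; leave alone

How it is judged:
On the way, in this order (a step that is already met when the one before it is completed fails the run):
1. the half-sole is borne by the slice, clear above the drying stand (contact force between half_sole and slice above 0.2 N and height (world z) of half_sole above 0.055 m and contact force between half_sole and drying_stand below 0.05 N), for 0.2 s.
2. still borne by the slice, the toe is under the jig's lip while the tail is up above the heel stops (contact force between half_sole and slice above 0.05 N and x of sole_toe in the frame of press_jig above 0.056 m and z of sole_toe in the frame of press_jig below 0.058 m and y of sole_toe in the frame of press_jig between -0.015 and 0.015 m and z of sole_tail in the frame of press_jig above 0.053 m), for 0.05 s.
At the end, for the whole second after the job is handed in: Half-sole at rest flat on the ledges (ends within 3 mm of height, tilt < 0.06 rad), toe under the lip, tail in front of the stops, 6 mm and 0.1 rad from the jig's axis. Slice at rest flat on the bench, touching no sole, jig or stand, its origin 130 mm from jig and 100 mm from stand middles (x of sole_toe in the frame of press_jig above 0.057 m and z of sole_toe in the frame of press_jig between 0.042 and 0.048 m and x of sole_tail in the frame of press_jig above -0.072 m and z of sole_tail in the frame of press_jig between 0.042 and 0.048 m and y of half_sole in the frame of press_jig between -0.006 and 0.006 m and angle between the x axis of half_sole and the x axis of press_jig, either way round below 0.1 rad and angle between half_sole's own z axis and vertical below 0.06 rad and contact force between half_sole and slice below 0.02 N and contact force between slice and press_jig below 0.02 N and contact force between slice and drying_stand below 0.02 N and horizontal distance between slice and press_jig above 0.13 m and horizontal distance between slice and drying_stand above 0.1 m and height (world z) of slice below 0.01 m and angle between slice's own z axis and vertical below 0.1 rad and linear speed of each of slice, half_sole below 0.02 m/s).
It fails at once if the gripper or arm touches the primed half-sole (contact force between half_sole and the fingers above 0.3 N or contact force between half_sole and the arm above 0.3 N).
It fails at once if the half-sole is tilted more than 0.17 rad while it is away from the jig (angle between half_sole's own z axis and vertical above 0.17 rad and horizontal distance between half_sole and press_jig above 0.13 m).
It fails at once if the half-sole is tilted more than 0.35 rad anywhere (angle between half_sole's own z axis and vertical above 0.35 rad).
It fails at once if the half-sole is dropped onto the bench (height (world z) of half_sole below 0.025 m).
It fails at once if one of the other loose things is moved more than 20 mm (distance of any of thread_blue, polish, tape_measure, rub_block, marker, clamp, thinner, thread_black from where it was at the start of the episode above 0.02 m).
It also fails if it takes over 72 s, if anything falls off the work surface, if the arm or the gripper's body presses on something with over 40 N, if the wrist force passes 120 N, or if a joint passes its speed limit or range.

## Working session

There is one attempt and no reset: what is moved stays moved. The work goes in short steps, Python scripts to look and compute and a tool call to move; the robot and the scene stay as the last step left them, time stands still between calls to the robot, and variables do not carry over. Pictures are saved under pics/ and viewed, at most 11 in all, crops included, and the job is handed in when it is done.

Besides the shell and the picture viewer there is one more tool, called after "Call:" by a JSON object that holds its "fn" and its "kwargs", one argument or row to a line. servo_tool: Moves the arm, as the interface text tells. Its arguments: {"type":"object","properties":{"deltas":{"type":"array"},"newtons":{"type":"number"}},"required":["deltas"]}

```bash
mkdir -p pics; ls
python3 - <<'E'
from station import env
import cv2, numpy as np
for n in ["top","scene"]:
    p,d=env.snapshot(n); cv2.imwrite(f"pics/{n}0.png",p[:,:,::-1]); np.save(f"pics/{n}0.npy",d)
    c=env.camera_info(n); print(n,c)
print(env.get_obs())
E
```

```text
pics
top {'fx': 470.7783200404866, 'fy': 470.7783200404866, 'cx': 323.50993742944615, 'cy': 236.76435800787235, 'eye': array([0.45107587, 0.01343242, 1.27632055]), 'rotation': array([ 1.15757873e-01,  9.63280307e-04, -1.54837791e+00])}
scene {'fx': 585.9627673881446, 'fy': 585.9627673881446, 'cx': 313.447544522371, 'cy': 243.40033198540254, 'eye': array([-0.31427989,  0.99121351,  0.6815425 ]), 'rotation': array([ 1.13924368, -0.02568235, -2.38163085])}
{'clock': 0.1, 'qpos': array([-1.04786352e+00,  3.59325851e-01,  1.11730360e-02, -3.27494733e-04,
       -1.22409147e+00, -2.88083138e-01]), 'dq': array([-3.67463278e-05, -1.97481455e-03,  1.53558144e-03,  1.77971357e-03,
       -1.17382607e-04,  5.58300937e-04]), 'effort': array([-1.08100619e-03, -5.84166133e+01,  2.93748933e+01,  7.01544553e+00,
        1.01290934e-02, -6.95118842e-05]), 'tcp_pos': array([ 0.15694322, -0.65606209,  0.22571593]), 'tcp_rot': array([ 3.14011688e+00, -1.16231582e-04, -2.90685440e+00]), 'contact_force': array([-0.1384367 , -0.12982079, -0.59190853]), 'moment': array([-0.00408198, -0.01494695, -0.05611707]), 'grip_force': 0.0, 'gripper_width': 0.08779468681677446}
```

View pics/top0.png

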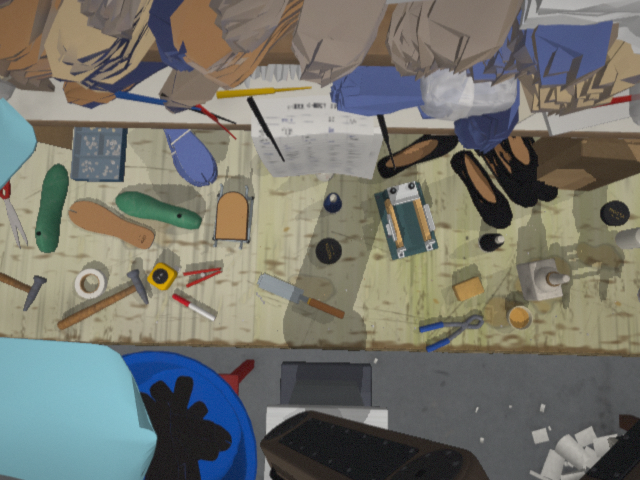

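View pics/scene0.png

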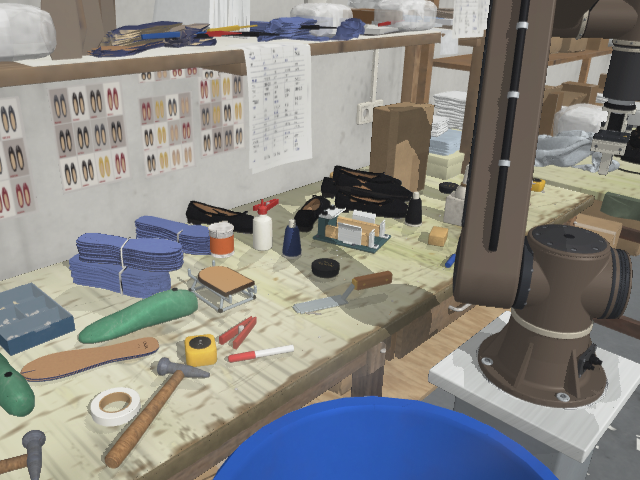

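The top view shows the stand and half-sole at about (233,217), the slice with its blade at (275,287) and handle at (325,307), and the jig at (407,222). The blue thread is at (333,202) and the polish at (328,250). The scene view agrees with that layout.

```bash
cat > h.py <<'E'
from station import env
import numpy as np, cv2
from scipy.spatial.transform import Rotation as R
def ray(n,u,v,c=None):
    c=c or env.camera_info(n); x=(u-c['cx'])/c['fx']; y=(v-c['cy'])/c['fy']
    if n=='wrist':
        r=np.hypot(x,y); s=np.sin(r)/max(r,1e-9); d=np.array([x*s,-y*s,-np.cos(r)])
    else: d=np.array([x,-y,-1.])
    return c['eye'],R.from_euler('xyz',c['rotation']).apply(d)
def onz(n,u,v,z,c=None):
    e,d=ray(n,u,v,c); return e+d*(z-e[2])/d[2]
def proj(n,P,c=None):
    c=c or env.camera_info(n)
    q=R.from_euler('xyz',c['rotation']).inv().apply(np.atleast_2d(P)-c['eye']); x,y,z=q[:,0],-q[:,1],-q[:,2]
    if n=='wrist':
        r=np.hypot(x,y); t=np.arctan2(r,z); x,y=x/r*t,y/r*t
    else: x,y=x/z,y/z
    return np.c_[c['cx']+c['fx']*x,c['cy']+c['fy']*y]
E
python3 - <<'E'
import cv2
p=cv2.imread('pics/top0.png')
a=cv2.resize(p[180:330,205:445],None,fx=3.33,fy=3.33,interpolation=cv2.INTER_CUBIC); cv2.imwrite('pics/c1.png',a)
E
```

```text
(no output)
```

View pics/c1.png

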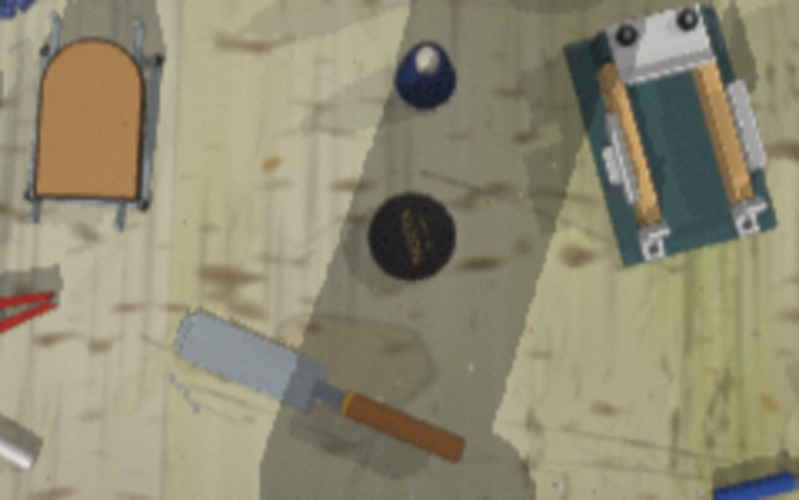

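Run:
```python
from h import *
np.set_printoptions(precision=4,suppress=True)
f=lambda u,v,z: onz('top',205+(u+.5)/3.33-.5,180+(v+.5)/3.33-.5,z)[:2]
b=f(183,330,.004);r=f(316,389,.004);hf=f(346,403,.05);he=f(461,451,.05)
print('slice',b,r,hf,he,np.linalg.norm(b-r),np.degrees(np.arctan2(*(b-he)[::-1])),np.degrees(np.arctan2(*(b-r)[::-1])))
J=[f(*q,.008) for q in((565,45),(712,5),(776,227),(626,267))]
print('jig',np.mean(J,0),np.linalg.norm(J[0]-J[1]),np.linalg.norm(J[1]-J[2]),np.degrees(np.arctan2(*((J[0]+J[1]-J[2]-J[3]))[::-1])))
t1,t2,to=f(36,197,.046),f(139,200,.046),f(93,38,.046); l,rr=f(42,90,.046),f(144,90,.046)
m=(t1+t2)/2;print('sole',t1,t2,to,np.linalg.norm(t1-t2),np.linalg.norm(to-m),np.degrees(np.arctan2(*(to-m)[::-1])),(to+m)/2)
# stand rail ends: topleft, topright, botright, botleft upturned tips z .05
S=[f(*q,.05) for q in((56,18),(140,22),(121,226),(35,225))]
print('stand',S,np.mean(S,0),[np.linalg.norm(S[0]-S[3]),np.linalg.norm(S[0]-S[1])],np.degrees(np.arctan2(*((S[0]+S[1]-S[2]-S[3]))[::-1])))
for n,q,z in(('polish',(412,236),.022),('blue',(426,55),.1)):print(n,f(*q,z))
```

```text
slice [0.4813 0.1875] [0.4364 0.0786] [0.4267 0.0527] [ 0.3919 -0.0371] 0.11778331410897186 68.30065767007314 67.58586023655802
jig [ 0.6489 -0.2048] 0.12632599077160714 0.190110430547604 15.766301813916183
sole [0.5823 0.3018] [0.5818 0.2204] [0.7111 0.2625] 0.08144902526570626 0.12907359460846402 0.6317566990803709 [0.6466 0.2618]
stand [array([0.7258, 0.292 ]), array([0.7241, 0.2248]), array([0.5605, 0.233 ]), array([0.5598, 0.3006])] [0.6425 0.2626] [np.float64(0.16630267698639853), np.float64(0.06717311601887702)] -2.919383540737066
polish [0.5601 0.0041]
blue [ 0.6921 -0.0031]
```

Call:
{"fn": "servo_tool", "kwargs": {
  "deltas": [
    {"hand":1,"linear":[-31.6,27.3,0],"delta_rot":[0,0,0]},
    {"hand":1,"linear":[-31.6,27.3,0],"delta_rot":[0,0,0]},
    {"hand":1,"linear":[-31.6,27.3,0],"delta_rot":[0,0,0]},
    {"hand":1,"linear":[-31.6,27.3,0],"delta_rot":[0,0,0]},
    {"hand":1,"linear":[-31.6,27.3,0],"delta_rot":[0,0,0]},
    {"hand":1,"linear":[-31.6,27.3,0],"delta_rot":[0,0,0]},
    {"hand":1,"linear":[-31.6,27.3,0],"delta_rot":[0,0,0]},
    {"hand":1,"linear":[-31.6,27.3,0],"delta_rot":[0,0,0]},
    {"hand":1,"linear":[-31.6,27.3,0],"delta_rot":[0,0,0]},
    {"hand":1,"linear":[-31.6,27.3,0],"delta_rot":[0,0,0]},
    {"hand":1,"linear":[-31.6,27.3,0],"delta_rot":[0,0,0]},
    {"hand":1,"linear":[-31.6,27.3,0],"delta_rot":[0,0,0]}
  ]
}}

```text
clock: 1.3
tcp_pos: [0.4501, -0.248, 0.2265]
tcp_rot: [3.141, -0.0, -2.907]
contact_force: [1.1, -1.7, -0.6]
gripper_width: 0.0876
grip_force: 0.0
```

Call:
{"fn": "servo_tool", "kwargs": {
  "deltas": [
    {"hand":1,"linear":[-3.6,38.6,12.3],"delta_rot":[0,0,0]},
    {"hand":1,"linear":[-3.6,38.6,12.3],"delta_rot":[0,0,0]},
    {"hand":1,"linear":[-3.6,38.6,12.3],"delta_rot":[0,0,0]},
    {"hand":1,"linear":[-3.6,38.6,12.3],"delta_rot":[0,0,0]},
    {"hand":1,"linear":[-3.6,38.6,12.3],"delta_rot":[0,0,0]},
    {"hand":1,"linear":[-3.6,38.6,12.3],"delta_rot":[0,0,0]},
    {"hand":1,"linear":[-3.6,38.6,12.3],"delta_rot":[0,0,0]}
  ]
}}

```text
clock: 2.0
tcp_pos: [0.4106, 0.0204, 0.1401]
tcp_rot: [3.141, 0.0, -2.907]
contact_force: [0.2, 0.4, 0.3]
gripper_width: 0.0879
grip_force: 0.0
```

Call:
{"fn": "servo_tool", "kwargs": {
  "deltas": [
    {"hand":1,"linear":[0,0,0],"delta_rot":[0,0,-0.136]},
    {"hand":1,"linear":[0,0,0],"delta_rot":[0,0,-0.136]},
    {"hand":1,"linear":[0,0,0],"delta_rot":[0,0,-0.136]},
    {"hand":1,"linear":[0,0,0],"delta_rot":[0,0,-0.136]},
    {"hand":1,"linear":[0,0,0],"delta_rot":[0,0,-0.136]},
    {"hand":1,"linear":[0,0,0],"delta_rot":[0,0,-0.136]},
    {"hand":1,"linear":[0,0,0],"delta_rot":[0,0,-0.136]},
    {"hand":1,"linear":[0,0,0],"delta_rot":[0,0,0]}
  ]
}}

```text
clock: 2.8
tcp_pos: [0.411, 0.019, 0.1403]
tcp_rot: [3.141, -0.0, -1.953]
contact_force: [-0.8, 0.0, 0.1]
gripper_width: 0.0876
grip_force: 0.0
```

Run:
```python
from h import *
np.set_printoptions(precision=4,suppress=True)
o=env.get_obs();c=env.camera_info('wrist');p,d=env.snapshot('wrist');cv2.imwrite('pics/w1.png',p[:,:,::-1])
print(o['tcp_pos'],o['tcp_rot'],o['qpos'],o['clock'],c)
```

```text
[0.411  0.019  0.1403] [ 3.1413 -0.0002 -1.9528] [ 0.5309 -0.0063 -0.6602 -0.0001 -0.9172 -0.9128] 2.8 {'fx': 371.64829954431775, 'fy': 371.64829954431775, 'cx': 317.00933679248806, 'cy': 242.9779475967277, 'eye': array([ 0.3855, -0.0442,  0.2986]), 'rotation': array([-0.2566, -0.0016,  2.7604])}
```

View pics/w1.png

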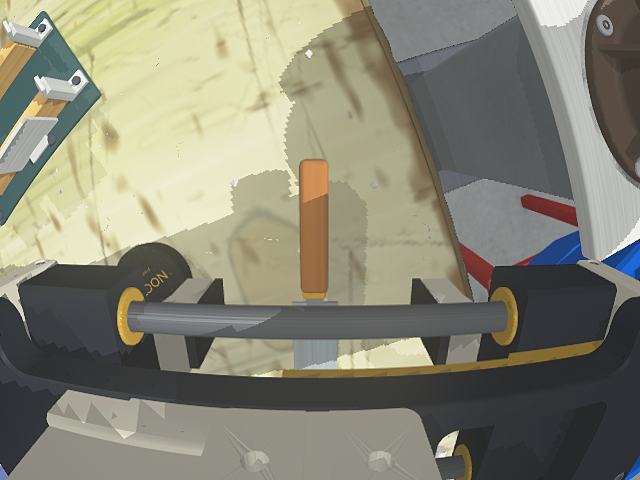

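Wrist view: the handle runs up the picture from (314,295) to its rear end at (314,160). The polish tin is at (160,275), well clear of the fingers.

```bash
cat >> h.py <<'E'
def mv(dp,o=None):
    "world shift (m) -> tool mm"
    o=o or env.get_obs(); return R.from_euler('xyz',o['tcp_rot']).inv().apply(dp)*1000
E
python3 - <<'E'
from h import *
np.set_printoptions(precision=4,suppress=True)
a=onz('wrist',314,160,.05)[:2];b=onz('wrist',314.5,292,.05)[:2];v=(b-a)/np.linalg.norm(b-a)
print(a,b,np.linalg.norm(b-a),np.degrees(np.arctan2(v[1],v[0])))
g=a+v*.062;print(g,mv(np.r_[g-env.get_obs()['tcp_pos'][:2],.017-.1403]))
E
```

```text
[ 0.3898 -0.037 ] [0.4249 0.0497] 0.0934506919164192 67.9931312071227
[0.4131 0.0205] [ -2.2219  -1.3131 123.2992]
```

Call:
{"fn": "servo_tool", "kwargs": {
  "deltas": [
    {"hand":1,"linear":[-2,-1.3,33],"delta_rot":[0,0,0]},
    {"hand":1,"linear":[0,0,40],"delta_rot":[0,0,0]},
    {"hand":1,"linear":[0,0,30],"delta_rot":[0,0,0]},
    {"hand":1,"linear":[0,0,20],"delta_rot":[0,0,0]},
    {"hand":1,"linear":[0,0,0],"delta_rot":[0,0,0]},
    {"hand":0.0,"linear":[0,0,0],"delta_rot":[0,0,0]},
    {"hand":0,"linear":[0,0,0],"delta_rot":[0,0,0]},
    {"hand":0,"linear":[0,0,0],"delta_rot":[0,0,0]},
    {"hand":0,"linear":[0,0,0],"delta_rot":[0,0,0]},
    {"hand":0,"linear":[0,0,0],"delta_rot":[0,0,0]},
    {"hand":0,"linear":[0,0,0],"delta_rot":[0,0,0]},
    {"hand":0,"linear":[0,0,0],"delta_rot":[0,0,0]}
  ],
  "newtons": 60
}}

```text
clock: 4.05
tcp_pos: [0.4132, 0.0204, 0.0176]
tcp_rot: [-3.141, 0.0, -1.955]
contact_force: [-0.5, 0.3, -0.7]
gripper_width: 0.0376
grip_force: 0.0
```

Call:
{"fn": "servo_tool", "kwargs": {
  "deltas": [
    {"hand":0,"linear":[0,0,0],"delta_rot":[0,0,0]},
    {"hand":0,"linear":[0,0,0],"delta_rot":[0,0,0]},
    {"hand":0,"linear":[0,0,0],"delta_rot":[0,0,0]},
    {"hand":0,"linear":[0,0,0],"delta_rot":[0,0,0]}
  ]
}}

```text
clock: 4.45
tcp_pos: [0.4132, 0.0204, 0.0174]
tcp_rot: [3.142, -0.0, -1.955]
contact_force: [-0.2, 0.1, 0.3]
gripper_width: 0.0198
grip_force: 60.0
```

Call:
{"fn": "servo_tool", "kwargs": {
  "deltas": [
    {"hand":0,"linear":[0,0,-10],"delta_rot":[0,0,0]},
    {"hand":0,"linear":[0,0,-20],"delta_rot":[0,0,0]},
    {"hand":0,"linear":[0,0,-30],"delta_rot":[0,0,0]},
    {"hand":0,"linear":[0,0,-30],"delta_rot":[0,0,0]}
  ]
}}

```text
clock: 4.85
tcp_pos: [0.4124, 0.02, 0.108]
tcp_rot: [3.14, -0.001, -1.955]
contact_force: [1.4, 0.2, -2.0]
gripper_width: 0.0197
grip_force: 60.0
```

Call:
{"fn": "servo_tool", "kwargs": {
  "deltas": [
    {"hand":0,"linear":[-22,14,0],"delta_rot":[0,0,0]},
    {"hand":0,"linear":[-22,14,0],"delta_rot":[0,0,0]},
    {"hand":0,"linear":[-22,14,0],"delta_rot":[0,0,0]},
    {"hand":0,"linear":[-22,14,0],"delta_rot":[0,0,0]},
    {"hand":0,"linear":[-22,14,0],"delta_rot":[0,0,0]},
    {"hand":0,"linear":[-22,14,0],"delta_rot":[0,0,0]},
    {"hand":0,"linear":[-22,14,0],"delta_rot":[0,0,0]},
    {"hand":0,"linear":[-22,14,0],"delta_rot":[0,0,0]},
    {"hand":0,"linear":[-22,14,0],"delta_rot":[0,0,0]},
    {"hand":0,"linear":[-22,14,0],"delta_rot":[0,0,0]}
  ]
}}

```text
clock: 5.85
tcp_pos: [0.3651, 0.2775, 0.1072]
tcp_rot: [3.141, -0.001, -1.955]
contact_force: [0.9, 0.6, -2.2]
gripper_width: 0.0195
grip_force: 60.0
```

Call:
{"fn": "servo_tool", "kwargs": {
  "deltas": [
    {"hand":0,"linear":[0,0,0],"delta_rot":[0,0,0.12]},
    {"hand":0,"linear":[0,0,0],"delta_rot":[0,0,0.12]},
    {"hand":0,"linear":[0,0,0],"delta_rot":[0,0,0.12]},
    {"hand":0,"linear":[0,0,0],"delta_rot":[0,0,0.12]},
    {"hand":0,"linear":[0,0,0],"delta_rot":[0,0,0.12]},
    {"hand":0,"linear":[0,0,0],"delta_rot":[0,0,0.12]},
    {"hand":0,"linear":[0,0,0],"delta_rot":[0,0,0.12]},
    {"hand":0,"linear":[0,0,0],"delta_rot":[0,0,0.12]},
    {"hand":0,"linear":[0,0,0],"delta_rot":[0,0,0.12]},
    {"hand":0,"linear":[0,0,0],"delta_rot":[0,0,0.12]},
    {"hand":0,"linear":[0,0,0],"delta_rot":[0,0,0]}
  ]
}}

```text
clock: 6.95
tcp_pos: [0.3655, 0.2764, 0.1071]
tcp_rot: [-3.141, -0.001, 3.126]
contact_force: [-0.8, 0.4, -1.9]
gripper_width: 0.0196
grip_force: 60.0
```

Run:
```python
from h import *
np.set_printoptions(precision=4,suppress=True)
o=env.get_obs();print(o['tcp_pos'],o['tcp_rot'],o['qpos'],o['clock'],o['contact_force'],o['moment'])
for n in ('top','scene'):
    p,d=env.snapshot(n);cv2.imwrite(f'pics/{n}1.png',p[:,:,::-1]);np.save(f'pics/{n}1.npy',d)
a=cv2.imread('pics/top1.png')[180:310,190:310];b=cv2.imread('pics/scene1.png')[230:360,170:290]
cv2.imwrite('pics/c2.png',np.hstack([cv2.resize(x,None,fx=3.33,fy=3.33,interpolation=cv2.INTER_CUBIC) for x in(a,b)]))
```

```text
[0.3655 0.2764 0.1071] [-3.1409 -0.0006  3.1264] [ 1.0791  0.121  -0.6137 -0.0003 -0.837  -2.6649] 6.95 [-0.8495  0.4006 -1.899 ] [0.0092 0.106  0.0155]
```

View pics/c2.png

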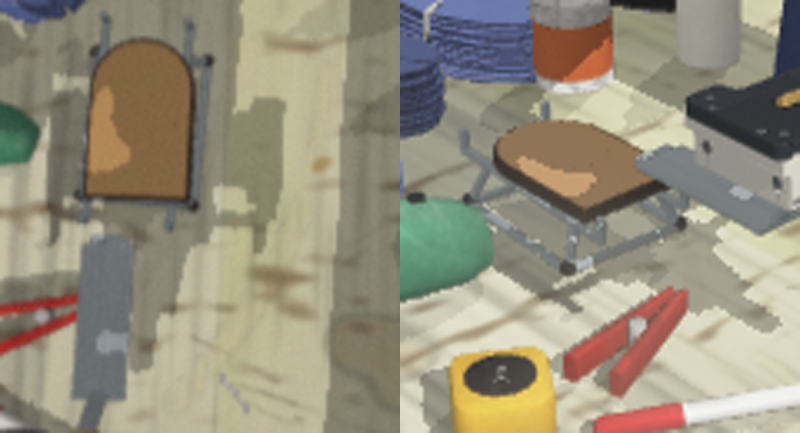

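The crop shows the blade behind the stand, tip at crop (108,237) and rear at (95,400). The sole lies on the stand with its tail edge at v≈197, and the clamp tip sits just left of the blade. I'll take the poses from depth.

Run:
```python
from h import *
np.set_printoptions(precision=4,suppress=True)
c=env.camera_info('top');d=np.load('pics/top1.npy');v,u=np.mgrid[:480,:640]
q=np.stack([(u-c['cx'])/c['fx']*d,-(v-c['cy'])/c['fy']*d,-d],-1)
W=R.from_euler('xyz',c['rotation']).apply(q.reshape(-1,3)).reshape(480,640,3)+c['eye']
def fit(P,name):
    (cx,cy),(w,h),a=cv2.minAreaRect((P[:,:2]*1000).astype(np.float32)); A=np.c_[P[:,:2]-P[:,:2].mean(0),np.ones(len(P))]
    print(name,len(P),cx,cy,w,h,a,'meanz',P[:,2].mean(),'grad',np.linalg.lstsq(A,P[:,2],rcond=None)[0][:2],P[:,:2].mean(0))
    m=P[:,:2]-P[:,:2].mean(0);e,V=np.linalg.eigh(np.cov(m.T));k=V[:,1]*np.sign(V[0,1]);print('  pca yaw',np.degrees(np.arctan2(k[1],k[0])),np.sqrt(12*e))
def box(x0,x1,y0,y1,z0,z1):
    return (W[...,0]>x0)&(W[...,0]<x1)&(W[...,1]>y0)&(W[...,1]<y1)&(W[...,2]>z0)&(W[...,2]<z1)
S=cv2.morphologyEx(box(.56,.74,.19,.34,.038,.056).astype(np.uint8),cv2.MORPH_OPEN,np.ones((5,5)))>0
fit(W[S],'sole')
B=cv2.morphologyEx(box(.4,.575,.22,.33,.07,.115).astype(np.uint8),cv2.MORPH_OPEN,np.ones((3,3)))>0
fit(W[B],'blade')
f=lambda a,b,z: onz('top',190+(a+.5)/3.33-.5,180+(b+.5)/3.33-.5,z)[:2]
t,r=f(108,237,.095),f(95,398,.095);print('blade px',t,r,np.degrees(np.arctan2(*(t-r)[::-1])))
J=box(.52,.78,-.32,-.08,.034,.046); fit(W[cv2.morphologyEx(J.astype(np.uint8),cv2.MORPH_OPEN,np.ones((3,3)))>0],'ledges')
J=box(.52,.78,-.32,-.08,.004,.09); J=cv2.morphologyEx(J.astype(np.uint8),cv2.MORPH_OPEN,np.ones((3,3)))
n,l,st,_=cv2.connectedComponentsWithStats(J);fit(W[l==1+st[1:,4].argmax()],'plate')
fl=box(.5,.56,.05,.2,-.02,.02);print('bench z',np.median(W[fl][:,2]))
```

```text
sole 1429 645.8480224609375 262.2408447265625 84.50836181640625 127.99241638183594 88.8929443359375 meanz 0.045770852002866874 grad [-0.0015  0.0018] [0.6421 0.2617]
  pca yaw -1.280868380476972 [0.0813 0.1225]
blade 808 482.321533203125 274.1893615722656 41.57283020019531 135.4230499267578 88.79733276367188 meanz 0.09328708258306379 grad [-0.0253 -0.0035] [0.4841 0.2736]
  pca yaw -1.0064514836924248 [0.0391 0.1278]
blade px [0.5471 0.2722] [0.4262 0.2762] -1.8985370986238412
ledges 455 649.8424072265625 -205.58578491210938 134.42462158203125 91.37892150878906 15.61703109741211 meanz 0.0396020416808877 grad [-0.0046 -0.0009] [ 0.6448 -0.2092]
  pca yaw 74.63581436859869 [0.1193 0.1359]
plate 3144 650.03759765625 -208.83099365234375 188.98329162597656 138.190185546875 15.993523597717285 meanz 0.029852672787765235 grad [ 0.2216 -0.0297] [ 0.6488 -0.2023]
  pca yaw 20.122744503790056 [0.1247 0.1831]
bench z -0.0006546534747783328
```

Call:
{"fn": "servo_tool", "kwargs": {
  "deltas": [
    {"hand":0,"linear":[0,-9,0],"delta_rot":[0,-0.03,0]},
    {"hand":0,"linear":[0,0,20],"delta_rot":[0,0,0]},
    {"hand":0,"linear":[0,0,25],"delta_rot":[0,0,0]},
    {"hand":0,"linear":[0,0,22],"delta_rot":[0,0,0]},
    {"hand":0,"linear":[0,0,0],"delta_rot":[0,0,0]},
    {"hand":0,"linear":[0,0,0],"delta_rot":[0,0,0]}
  ]
}}

```text
clock: 7.65
tcp_pos: [0.3677, 0.2677, 0.0406]
tcp_rot: [-3.14, 0.03, 3.13]
contact_force: [0.2, 0.8, -2.1]
gripper_width: 0.0196
grip_force: 60.0
```

```bash
cat >> h.py <<'E'
def cloud(n='top'):
    p,d=env.snapshot(n);c=env.camera_info(n);v,u=np.mgrid[:480,:640]
    q=np.stack([(u-c['cx'])/c['fx']*d,-(v-c['cy'])/c['fy']*d,-d],-1)
    return p,R.from_euler('xyz',c['rotation']).apply(q.reshape(-1,3)).reshape(480,640,3)+c['eye']
def seg(W,x0,x1,y0,y1,z0,z1,k=3):
    m=(W[...,0]>x0)&(W[...,0]<x1)&(W[...,1]>y0)&(W[...,1]<y1)&(W[...,2]>z0)&(W[...,2]<z1)
    return W[cv2.morphologyEx(m.astype(np.uint8),cv2.MORPH_OPEN,np.ones((k,k)))>0]
def fit(P,name):
    r=cv2.minAreaRect((P[:,:2]*1000).astype(np.float32)); m=P[:,:2].mean(0)
    g=np.linalg.lstsq(np.c_[P[:,:2]-m,np.ones(len(P))],P[:,2],rcond=None)[0]
    print(name,len(P),np.round(r[0],1),np.round(r[1],1),round(r[2],2),'plane z %.4f at'%g[2],m,'grad',g[:2])
E
python3 - <<'E'
from h import *
np.set_printoptions(precision=4,suppress=True)
o=env.get_obs();print(o['tcp_pos'],o['tcp_rot'],o['clock'])
p,W=cloud();fit(seg(W,.43,.555,.24,.29,.015,.06),'blade')
E
```

```text
[0.3677 0.2677 0.0406] [-3.1404  0.0296  3.1303] 7.65
blade 702 [491.6 265.5] [121.9  41.9] 0.1 plane z 0.0300 at [0.4904 0.2653] grad [ 0.0292 -0.0115]
```

Call:
{"fn": "servo_tool", "kwargs": {
  "deltas": [
    {"hand":0,"linear":[0,-0.2,2],"delta_rot":[0,0,0]},
    {"hand":0,"linear":[-17.5,-0.2,0.5],"delta_rot":[0,0,0]},
    {"hand":0,"linear":[-17.5,-0.2,0.5],"delta_rot":[0,0,0]},
    {"hand":0,"linear":[-17.5,-0.2,0.5],"delta_rot":[0,0,0]},
    {"hand":0,"linear":[-17.5,-0.2,0.5],"delta_rot":[0,0,0]},
    {"hand":0,"linear":[-17.5,-0.2,0.5],"delta_rot":[0,0,0]},
    {"hand":0,"linear":[-17.5,-0.2,0.5],"delta_rot":[0,0,0]},
    {"hand":0,"linear":[-17.5,-0.2,0.5],"delta_rot":[0,0,0]},
    {"hand":0,"linear":[-17.5,-0.2,0.5],"delta_rot":[0,0,0]},
    {"hand":0,"linear":[0,0,0],"delta_rot":[0,0,0]},
    {"hand":0,"linear":[0,0,0],"delta_rot":[0,0,0]}
  ]
}}

```text
clock: 8.8
tcp_pos: [0.508, 0.2641, 0.0392]
tcp_rot: [3.141, 0.03, 3.128]
contact_force: [0.1, 0.8, -1.3]
gripper_width: 0.0194
grip_force: 60.0
```

Run:
```python
from h import *
np.set_printoptions(precision=4,suppress=True)
o=env.get_obs();print(o['tcp_pos'],o['tcp_rot'],o['clock'],o['contact_force'])
p,W=cloud();fit(seg(W,.56,.74,.19,.34,.038,.056,5),'sole')
s,_=env.snapshot('scene');print()
a=cv2.resize(s[220:345,170:335],None,fx=4.8,fy=4.8,interpolation=cv2.INTER_CUBIC);cv2.imwrite('pics/c3.png',a[:,:,::-1])
```

```text
[0.508  0.2641 0.0392] [3.141  0.0304 3.1278] 8.8 [ 0.0983  0.7898 -1.2944]
sole 1433 [645.9 262.2] [ 84.8 127.9] 88.97 plane z 0.0458 at [0.6422 0.262 ] grad [-0.0028  0.0006]
```

View pics/c3.png

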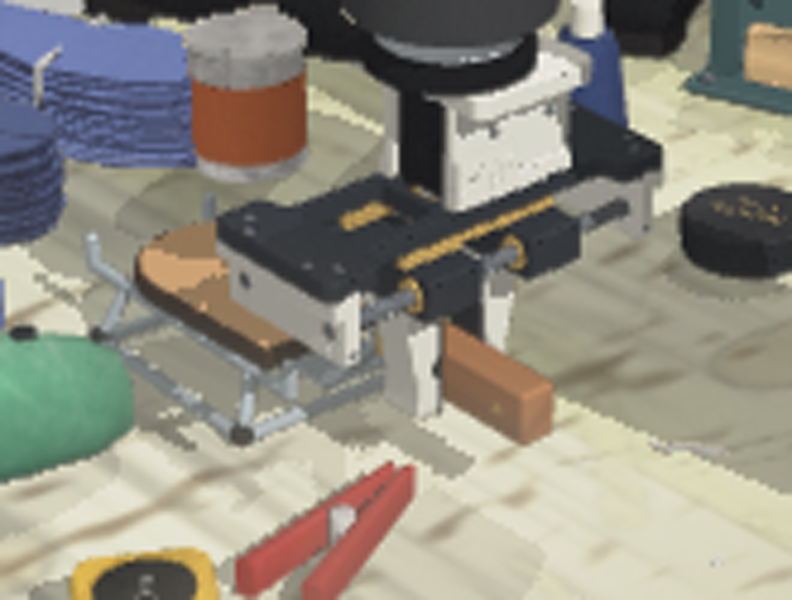

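The sole is undisturbed on its rails, with the blade in the lane beneath it and the handle held behind. Lifting now.

Call:
{"fn": "servo_tool", "kwargs": {
  "deltas": [
    {"hand":0,"linear":[0,0,-3],"delta_rot":[0,0,0]},
    {"hand":0,"linear":[0,0,-3],"delta_rot":[0,0,0]},
    {"hand":0,"linear":[0,0,-2],"delta_rot":[0,0,0]},
    {"hand":0,"linear":[0,0,-2],"delta_rot":[0,0,0]},
    {"hand":0,"linear":[0,0,-3],"delta_rot":[0,0,0]},
    {"hand":0,"linear":[0,0,-5],"delta_rot":[0,0,0]},
    {"hand":0,"linear":[0,0,-7],"delta_rot":[0,0,0]},
    {"hand":0,"linear":[0,0,-7],"delta_rot":[0,0,0]},
    {"hand":0,"linear":[0,0,-7],"delta_rot":[0,0,0]},
    {"hand":0,"linear":[0,0,-7],"delta_rot":[0,0,0]},
    {"hand":0,"linear":[0,0,-5],"delta_rot":[0,0,0]},
    {"hand":0,"linear":[0,0,0],"delta_rot":[0,0,0]}
  ]
}}

```text
clock: 10.1
tcp_pos: [0.5067, 0.2646, 0.0907]
tcp_rot: [3.14, 0.031, 3.129]
contact_force: [-0.1, 0.0, -2.8]
gripper_width: 0.0199
grip_force: 60.0
```

Run:
```python
from h import *
np.set_printoptions(precision=4,suppress=True)
o=env.get_obs();print(o['tcp_pos'],o['tcp_rot'],o['clock'],o['contact_force'],o['moment'])
p,W=cloud();fit(seg(W,.54,.76,.19,.34,.06,.115,5),'sole')
```

```text
[0.5067 0.2646 0.0907] [3.1405 0.0312 3.1285] 10.1 [-0.1266  0.0429 -2.8079] [-0.0021  0.363  -0.0475]
sole 1911 [663.2 270.8] [212.5 103.4] 14.66 plane z 0.0916 at [0.6491 0.2695] grad [0.0647 0.0472]
```

Call:
{"fn": "servo_tool", "kwargs": {
  "deltas": [
    {"hand":0,"linear":[0,0,-8],"delta_rot":[0,0,0]},
    {"hand":0,"linear":[0,0,-14],"delta_rot":[0,0,0]},
    {"hand":0,"linear":[0,0,-16],"delta_rot":[0,0,0]},
    {"hand":0,"linear":[4,0,-14],"delta_rot":[0,0,0]},
    {"hand":0,"linear":[10,0,-8],"delta_rot":[0,0,0]},
    {"hand":0,"linear":[15,0,0],"delta_rot":[0,0,0]},
    {"hand":0,"linear":[16,0,0],"delta_rot":[0,0,0]},
    {"hand":0,"linear":[15,0,0],"delta_rot":[0,0,0]},
    {"hand":0,"linear":[10,0,0],"delta_rot":[0,0,0]},
    {"hand":0,"linear":[6,0,0],"delta_rot":[0,0,0]},
    {"hand":0,"linear":[0,0,0],"delta_rot":[0,0,0]}
  ]
}}

```text
clock: 11.25
tcp_pos: [0.4277, 0.2653, 0.1474]
tcp_rot: [3.142, 0.03, 3.129]
contact_force: [1.3, 0.1, -1.9]
gripper_width: 0.0201
grip_force: 60.0
```

Run:
```python
from h import *
np.set_printoptions(precision=4,suppress=True)
o=env.get_obs();print(o['tcp_pos'],o['tcp_rot'],o['clock'],o['contact_force'],o['moment'])
p,W=cloud();cv2.imwrite('pics/top2.png',p[:,:,::-1]);P=seg(W,.53,.66,.19,.34,.13,.165,5);fit(P,'sole')
# jig overlay on top2
c=env.camera_info('top');a=np.radians(15.7);x0=np.array([.649,-.2055,0]);M=np.array([[np.cos(a),-np.sin(a),0],[np.sin(a),np.cos(a),0],[0,0,1]])
k=5; img=cv2.resize(p[170:275,360:455,::-1],None,fx=k,fy=k,interpolation=cv2.INTER_CUBIC)
def L(pts,col):
    q=proj('top',np.array(pts)/1000@M.T+x0,c); q=((q-[360,170]+.5)*k-.5)
    cv2.polylines(img,[np.round(q*8).astype(np.int32)],True,col,1,cv2.LINE_AA,3)
L([(95,65,8),(95,-65,8),(-95,-65,8),(-95,65,8)],(0,255,255))
for s in(1,-1):
    L([(-67,31*s,40),(65,31*s,40),(65,45*s,40),(-67,45*s,40)],(0,0,255))
    L([(-47,45.5*s,53),(23,45.5*s,53)],(255,0,255)); L([(-69,31*s,50),(-69,48*s,50),(-79,48*s,59),(-79,31*s,59)],(0,255,0))
L([(42,38,70),(42,-38,70)],(255,255,0))
cv2.imwrite('pics/c4.png',img)
```

```text
[0.4277 0.2653 0.1474] [3.1415 0.03   3.1295] 11.25 [ 1.269   0.1202 -1.9476] [-0.0468  0.3058 -0.0071]
sole 1326 [580.2 263.5] [100.2  85. ] 0.38 plane z 0.1477 at [0.5767 0.2628] grad [0.0257 0.0009]
```

View pics/c4.png

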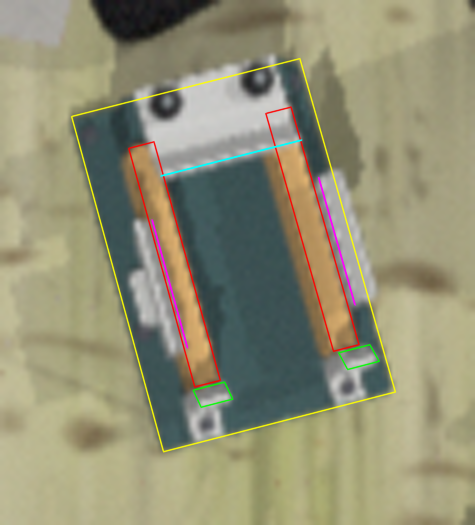

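The overlay fits the jig: plate, ledges, guides, stops and lip edge at (163,173)-(300,140) all agree to within 1–2 mm. Carrying the sole across.

Call:
{"fn": "servo_tool", "kwargs": {
  "deltas": [
    {"hand":0,"linear":[-0.4,-6,0],"delta_rot":[0,0,0]},
    {"hand":0,"linear":[-0.8,-12,0],"delta_rot":[0,0,0]},
    {"hand":0,"linear":[-1.3,-18,0],"delta_rot":[0,0,0]},
    {"hand":0,"linear":[-1.6,-23,0],"delta_rot":[0,0,0]},
    {"hand":0,"linear":[-1.6,-23,0],"delta_rot":[0,0,0]},
    {"hand":0,"linear":[-1.6,-23,0],"delta_rot":[0,0,0]},
    {"hand":0,"linear":[-1.6,-23,0],"delta_rot":[0,0,0]},
    {"hand":0,"linear":[-1.6,-23,0],"delta_rot":[0,0,0]},
    {"hand":0,"linear":[-1.6,-23,0],"delta_rot":[0,0,0]},
    {"hand":0,"linear":[-1.6,-23,0],"delta_rot":[0,0,0]},
    {"hand":0,"linear":[-1.6,-23,0],"delta_rot":[0,0,0]},
    {"hand":0,"linear":[-1.6,-23,0],"delta_rot":[0,0,0]}
  ]
}}

```text
clock: 12.5
tcp_pos: [0.4415, 0.0196, 0.1479]
tcp_rot: [-3.141, 0.03, 3.127]
contact_force: [0.5, -0.1, -2.3]
gripper_width: 0.0199
grip_force: 60.0
```

Call:
{"fn": "servo_tool", "kwargs": {
  "deltas": [
    {"hand":0,"linear":[-1.6,-23,0],"delta_rot":[0,0,0]},
    {"hand":0,"linear":[-1.6,-23,0],"delta_rot":[0,0,0]},
    {"hand":0,"linear":[-1.6,-23,0],"delta_rot":[0,0,0]},
    {"hand":0,"linear":[-1.6,-23,0],"delta_rot":[0,0,0]},
    {"hand":0,"linear":[-1.6,-23,0],"delta_rot":[0,0,0]},
    {"hand":0,"linear":[-1.6,-23,0],"delta_rot":[0,0,0]},
    {"hand":0,"linear":[-1.6,-23,0],"delta_rot":[0,0,0]},
    {"hand":0,"linear":[-1.6,-23,0],"delta_rot":[0,0,0]},
    {"hand":0,"linear":[-1.6,-23,0],"delta_rot":[0,0,0]},
    {"hand":0,"linear":[-1.6,-23,0],"delta_rot":[0,0,0]},
    {"hand":0,"linear":[-1.6,-23,0],"delta_rot":[0,0,0]},
    {"hand":0,"linear":[-1.2,-16,0],"delta_rot":[0,0,0]}
  ]
}}

```text
clock: 13.7
tcp_pos: [0.456, -0.2497, 0.1483]
tcp_rot: [-3.141, 0.029, 3.127]
contact_force: [-0.6, 0.2, -2.6]
gripper_width: 0.0197
grip_force: 60.0
```

Call:
{"fn": "servo_tool", "kwargs": {
  "deltas": [
    {"hand":0,"linear":[-0.6,-9,0],"delta_rot":[0,0,-0.02]},
    {"hand":0,"linear":[0,-3,0],"delta_rot":[0,0,-0.04]},
    {"hand":0,"linear":[0,0,0],"delta_rot":[0,0,-0.055]},
    {"hand":0,"linear":[0,0,0],"delta_rot":[0,0,-0.055]},
    {"hand":0,"linear":[0,0,0],"delta_rot":[0,0,-0.055]},
    {"hand":0,"linear":[0,0,0],"delta_rot":[0,0,-0.04]},
    {"hand":0,"linear":[0,0,0],"delta_rot":[0,0,-0.02]},
    {"hand":0,"linear":[0,0,0],"delta_rot":[0,0,0]},
    {"hand":0,"linear":[0,0,0],"delta_rot":[0,0,0]}
  ]
}}

```text
clock: 14.6
tcp_pos: [0.4574, -0.2597, 0.1484]
tcp_rot: [-3.133, 0.029, -2.871]
contact_force: [-0.4, 1.2, -2.6]
gripper_width: 0.0198
grip_force: 60.0
```

Run:
```python
from h import *
np.set_printoptions(precision=4,suppress=True)
o=env.get_obs();print(o['tcp_pos'],o['tcp_rot'],o['clock'],o['contact_force'],o['moment'],o['qpos'])
p,W=cloud();cv2.imwrite('pics/top3.png',p[:,:,::-1])
a=np.radians(15.7);M=np.array([[np.cos(a),-np.sin(a),0],[np.sin(a),np.cos(a),0],[0,0,1]])
V=(W-[.649,-.2055,0])@M
print('tcp in jig',(o['tcp_pos']-[.649,-.2055,0])@M)
P=seg(V,-.08,.04,-.07,.07,.13,.165,5);fit(P,'sole (jig frame)')
s,_=env.snapshot('scene');cv2.imwrite('pics/scene3.png',s[:,:,::-1])
img=np.vstack([cv2.resize(x[:,:,::-1],(600,300),interpolation=cv2.INTER_CUBIC) for x in(p[170:270,310:510],s[150:270,250:490])]);cv2.imwrite('pics/c5.png',img)
```

```text
[ 0.4574 -0.2597  0.1484] [-3.1332  0.0286 -2.8711] 14.6 [-0.4225  1.1685 -2.5832] [-0.0484  0.3684 -0.0071] [-0.1461  0.1659 -0.4428 -0.0049 -0.9326 -1.1515]
tcp in jig [-0.1991 -0.0003  0.1484]
sole (jig frame) 1092 [-36.9  -1.9] [85.6 85.6] 0.07 plane z 0.1492 at [-0.0411 -0.0006] grad [ 0.0205 -0.0117]
```

View pics/c5.png

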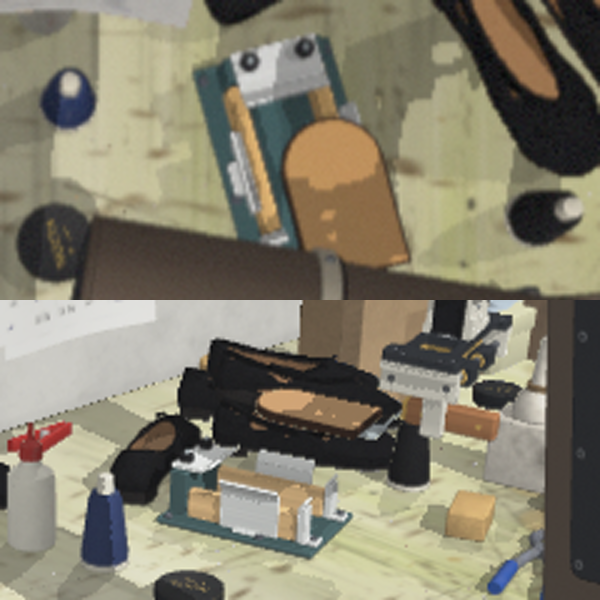

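The sole sits straight on the blade behind the lip, with nothing in the way. Tipping it nose-down and descending to the pre-insert pose.

Call:
{"fn": "servo_tool", "kwargs": {
  "deltas": [
    {"hand":0,"linear":[0,0,0],"delta_rot":[-0.008,0.02,-0.004]},
    {"hand":0,"linear":[0,0,0],"delta_rot":[0,0.03,0]},
    {"hand":0,"linear":[0,0,0],"delta_rot":[0,0.035,0]},
    {"hand":0,"linear":[0,0,0],"delta_rot":[0,0.035,0]},
    {"hand":0,"linear":[0,0,0],"delta_rot":[0,0.0315,0]},
    {"hand":0,"linear":[0,0,0],"delta_rot":[0,0.02,0]},
    {"hand":0,"linear":[0,0,0],"delta_rot":[0,0,0]},
    {"hand":0,"linear":[0,0,0],"delta_rot":[0,0,0]}
  ]
}}

```text
clock: 15.5
tcp_pos: [0.4579, -0.2591, 0.1482]
tcp_rot: [-3.141, -0.143, -2.866]
contact_force: [-0.6, -0.3, -2.0]
gripper_width: 0.0196
grip_force: 60.0
```

```bash
cat >> h.py <<'E'
a_=np.radians(15.7);M=np.array([[np.cos(a_),-np.sin(a_),0],[np.sin(a_),np.cos(a_),0],[0,0,1]]);J0=np.array([.649,-.2055,0])
def rep(z0,z1,x1=.1):
    o=env.get_obs();print('tcp jig',(o['tcp_pos']-J0)@M*1000,o['tcp_rot'],'t',o['clock'],o['contact_force'],o['moment'])
    p,W=cloud();V=(W-J0)@M;P=seg(V,-.085,x1,-.055,.055,z0,z1,3);fit(P,'sole jig')
    return p,V,P
E
python3 - <<'E'
from h import *
np.set_printoptions(precision=4,suppress=True)
p,V,P=rep(.095,.165);x=P[:,0];print('x max',np.sort(x)[-8:],'y',np.percentile(P[:,1],[1,99]))
E
```

```text
tcp jig [-198.4637    0.1312  148.1727] [-3.1414 -0.143  -2.8656] t 15.5 [-0.5862 -0.3214 -2.0144] [ 0.1182 -0.3879 -0.0028]
sole jig 273 [-15.  -12.9] [69.7 31.2] 69.82 plane z 0.1180 at [-0.0165 -0.0108] grad [-0.165   0.0085]
x max [0.0009 0.0012 0.0012 0.0017 0.0023 0.0024 0.0024 0.0027] y [-0.0406  0.0199]
```

Call:
{"fn": "servo_tool", "kwargs": {
  "deltas": [
    {"hand":0,"linear":[-3,0,5],"delta_rot":[0,0,0]},
    {"hand":0,"linear":[-6,0,10],"delta_rot":[0,0,0]},
    {"hand":0,"linear":[-7,0,12],"delta_rot":[0,0,0]},
    {"hand":0,"linear":[-7,0,12],"delta_rot":[0,0,0]},
    {"hand":0,"linear":[-5,0,9],"delta_rot":[0,0,0]},
    {"hand":0,"linear":[-2,0,5],"delta_rot":[0,0,0]},
    {"hand":0,"linear":[0,0,0],"delta_rot":[0,0,0]},
    {"hand":0,"linear":[0,0,0],"delta_rot":[0,0,0]}
  ]
}}

```text
clock: 16.35
tcp_pos: [0.4793, -0.2533, 0.0918]
tcp_rot: [-3.141, -0.143, -2.866]
contact_force: [0.3, 0.1, -2.5]
gripper_width: 0.0196
grip_force: 60.0
```

Run:
```python
from h import *
np.set_printoptions(precision=4,suppress=True)
p,V,P=rep(.05,.1,.04);x=P[:,0];print('x max',np.sort(x)[-8:],'y',np.percentile(P[:,1],[1,99]))
s,_=env.snapshot('scene')
img=np.vstack([cv2.resize(x[:,:,::-1],(700,290),interpolation=cv2.INTER_CUBIC) for x in(p[175:245,350:519],s[195:265,310:479])]);cv2.imwrite('pics/c6.png',img)
```

```text
tcp jig [-176.2878   -0.0897   91.7529] [-3.141  -0.1429 -2.8657] t 16.35 [ 0.2674  0.1232 -2.5239] [ 0.073  -0.3268  0.0456]
sole jig 308 [ 11.1 -17.2] [82.1 38.5] 77.1 plane z 0.0608 at [ 0.0065 -0.0195] grad [-0.1359  0.0211]
x max [0.0231 0.0232 0.0235 0.0239 0.0243 0.0247 0.0248 0.0258] y [-0.0543  0.0236]
```

View pics/c6.png

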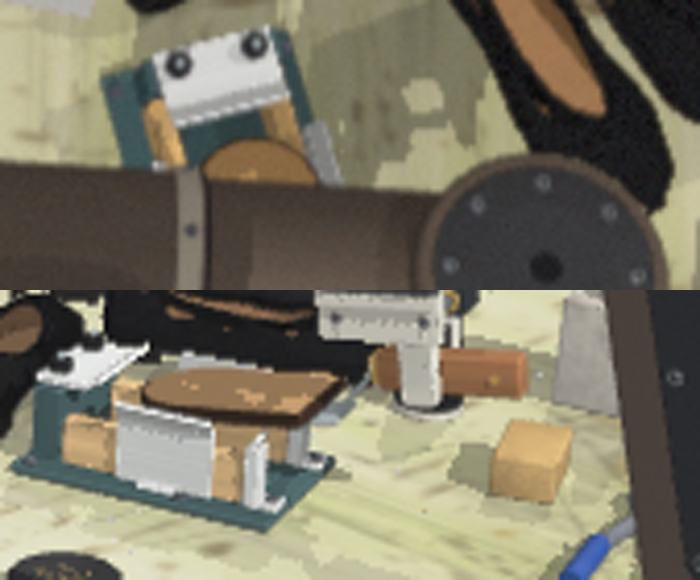

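Scene view: the sole is nose-down above the guides, toe just short of the lip. I'll check its lateral position from the scene depth before inserting.

Run:
```python
from h import *
np.set_printoptions(precision=4,suppress=True)
p,W=cloud('scene');V=(W-J0)@M
h=cv2.cvtColor(p,cv2.COLOR_RGB2HSV).astype(int)
dz=np.abs(V[...,2]-(.0584+.145*(.024-V[...,0])))
m=(dz<.006)&(V[...,0]>-.12)&(V[...,0]<.04)&(abs(V[...,1])<.06)
m=cv2.morphologyEx(m.astype(np.uint8),cv2.MORPH_OPEN,np.ones((3,3)));n,l,st,_=cv2.connectedComponentsWithStats(m);P=V[l==1+st[1:,4].argmax()]
fit(P,'sole');print(P.min(0),P.max(0))
for x in(-.1,-.085,-.07,-.055,-.04,-.03):
    y=P[abs(P[:,0]-x)<.006][:,1];print(x,len(y),np.percentile(y,[2,98]),np.percentile(y,[2,98]).mean())
```

```text
sole 508 [-40.9   1.4] [116.  131.5] 88.62 plane z 0.0667 at [-0.0451  0.0043] grad [-0.1448 -0.0033]
[-0.1069 -0.0576  0.0549] [0.0248 0.0587 0.0776]
-0.1 56 [-0.037   0.0443] 0.0036568783505036666
-0.085 47 [-0.0359  0.0445] 0.00429394728345809
-0.07 46 [-0.0358  0.0411] 0.002629970483425108
-0.055 47 [-0.0324  0.0435] 0.005585215202538688
-0.04 46 [-0.0403  0.0446] 0.002144023466058992
-0.03 45 [-0.0491  0.0427] -0.003219022489332604
```

Call:
{"fn": "servo_tool", "kwargs": {
  "deltas": [
    {"hand":0,"linear":[-3,0,0],"delta_rot":[0,0,0]},
    {"hand":0,"linear":[-5,0,0],"delta_rot":[0,0,0]},
    {"hand":0,"linear":[-5,0,0],"delta_rot":[0,0,0]},
    {"hand":0,"linear":[-5,0,0],"delta_rot":[0,0,0]},
    {"hand":0,"linear":[-5,0,0],"delta_rot":[0,0,0]},
    {"hand":0,"linear":[-5,0,0],"delta_rot":[0,0,0]},
    {"hand":0,"linear":[-4,0,0],"delta_rot":[0,0,0]},
    {"hand":0,"linear":[-3,0,0.1],"delta_rot":[0,0,0]},
    {"hand":0,"linear":[-3,0,0.1],"delta_rot":[0,0,0]},
    {"hand":0,"linear":[0,0,0],"delta_rot":[0,0,0]},
    {"hand":0,"linear":[0,0,0],"delta_rot":[0,0,0]}
  ]
}}

```text
clock: 17.6
tcp_pos: [0.5153, -0.243, 0.0861]
tcp_rot: [-3.141, -0.143, -2.866]
contact_force: [0.5, -0.2, -2.1]
gripper_width: 0.0196
grip_force: 60.0
```

```bash
cat >> h.py <<'E'
def sidefit(xm,zm,s):
    "sole top from the scene camera, near plane z=zm+s*(xm-x)"
    p,W=cloud('scene');V=(W-J0)@M
    m=(np.abs(V[...,2]-(zm+s*(xm-V[...,0])))<.007)&(V[...,0]>-.12)&(V[...,0]<.05)&(V[...,1]>-.03)&(V[...,1]<.03)
    m=cv2.morphologyEx(m.astype(np.uint8),cv2.MORPH_OPEN,np.ones((3,3)));n,l,st,_=cv2.connectedComponentsWithStats(m);P=V[l==1+st[1:,4].argmax()]
    fit(P,'scene sole');print('x range',np.percentile(P[:,0],[0,1,99,100]));return p
E
python3 - <<'E'
from h import *
np.set_printoptions(precision=4,suppress=True)
o=env.get_obs();print('tcp jig',(o['tcp_pos']-J0)@M*1000,o['tcp_rot'],'t',o['clock'],o['contact_force'])
sidefit(.064,.053,.148)
E
```

```text
tcp jig [-138.8477    0.0858   86.0891] [-3.1412 -0.1429 -2.8658] t 17.6 [ 0.5296 -0.1743 -2.079 ]
scene sole 277 [-9.9  0.5] [119.4  59.3] 1.19 plane z 0.0616 at [-0.0135  0.0002] grad [-0.1419  0.0086]
x range [-0.0699 -0.0688  0.0472  0.0498]
```

Call:
{"fn": "servo_tool", "kwargs": {
  "deltas": [
    {"hand":0,"linear":[-1.5,0,0],"delta_rot":[0,0,0]},
    {"hand":0,"linear":[-1.5,0,0],"delta_rot":[0,0,0]},
    {"hand":0,"linear":[0,0,0],"delta_rot":[0,0,0]},
    {"hand":0,"linear":[0,0,0],"delta_rot":[0,0,0]}
  ]
}}

```text
clock: 18.05
tcp_pos: [0.5183, -0.2422, 0.0857]
tcp_rot: [-3.141, -0.143, -2.866]
contact_force: [-0.5, -0.3, -2.3]
gripper_width: 0.0197
grip_force: 60.0
```

Run:
```python
from h import *
np.set_printoptions(precision=4,suppress=True)
o=env.get_obs();T=(o['tcp_pos']-J0)@M*1000;print('tcp jig',T,o['tcp_rot'],o['contact_force'])
sidefit(.064,.053,.148)
pit=o['tcp_rot'][1]; x,z=T[0],T[2]; ang=lambda p:-.0142-.0286+p
tx=x+204.1*np.cos(ang(pit)); tz=z+204.1*np.sin(ang(pit)); print('toe',tx,tz)
n=8;step=.0185;zs=np.linspace(tz,46,n+1)[1:]
for k in range(n):
    p2=pit+step; nx=tx-204.1*np.cos(ang(p2)); nz=zs[k]-204.1*np.sin(ang(p2)); d=(nx-x,nz-z)
    f=(np.cos(pit),np.sin(pit)); dn=(np.sin(pit),-np.cos(pit))
    print([round(-(d[0]*f[0]+d[1]*f[1]),2),0,round(d[0]*dn[0]+d[1]*dn[1],2)],-step); x,z,pit=nx,nz,p2
```

```text
tcp jig [-135.7892    0.0609   85.683 ] [-3.1411 -0.1427 -2.8658] [-0.4708 -0.2545 -2.3496]
scene sole 269 [-8.9  0.5] [ 58.9 116.3] 89.26 plane z 0.0615 at [-0.0112 -0.    ] grad [-0.1437  0.0099]
x range [-0.0673 -0.0651  0.0474  0.0489]
toe 64.80754449231989 48.029651145538814
[np.float64(0.09), 0, np.float64(4.02)] -0.0185
[np.float64(0.1), 0, np.float64(4.03)] -0.0185
[np.float64(0.1), 0, np.float64(4.03)] -0.0185
[np.float64(0.1), 0, np.float64(4.03)] -0.0185
[np.float64(0.11), 0, np.float64(4.03)] -0.0185
[np.float64(0.11), 0, np.float64(4.03)] -0.0185
[np.float64(0.12), 0, np.float64(4.03)] -0.0185
[np.float64(0.12), 0, np.float64(4.03)] -0.0185
```

Call:
{"fn": "servo_tool", "kwargs": {
  "deltas": [
    {"hand":0,"linear":[0.1,0,4],"delta_rot":[0,-0.0185,0]},
    {"hand":0,"linear":[0.1,0,4],"delta_rot":[0,-0.0185,0]},
    {"hand":0,"linear":[0.1,0,4],"delta_rot":[0,-0.0185,0]},
    {"hand":0,"linear":[0.1,0,4],"delta_rot":[0,-0.0185,0]},
    {"hand":0,"linear":[0.1,0,4],"delta_rot":[0,-0.0185,0]},
    {"hand":0,"linear":[0,0,0],"delta_rot":[0,0,0]}
  ]
}}

```text
clock: 18.7
tcp_pos: [0.5148, -0.243, 0.0654]
tcp_rot: [3.142, -0.05, -2.866]
contact_force: [-0.2, 0.3, -1.7]
gripper_width: 0.0195
grip_force: 60.0
```

Run:
```python
from h import *
np.set_printoptions(precision=4,suppress=True)
o=env.get_obs();T=(o['tcp_pos']-J0)@M*1000;print('tcp jig',T,o['tcp_rot'],o['contact_force'],o['moment'])
sidefit(.064,.051,.055)
```

```text
tcp jig [-139.368     0.2301   65.3819] [ 3.1415 -0.0501 -2.8664] [-0.2316  0.3101 -1.6972] [-0.0027  0.0656  0.0202]
scene sole 309 [-9.6 -0.1] [118.8  59. ] 0.17 plane z 0.0528 at [-0.0108 -0.0006] grad [-0.054   0.0102]
x range [-0.069  -0.0683  0.0473  0.0498]
```

Call:
{"fn": "servo_tool", "kwargs": {
  "deltas": [
    {"hand":0,"linear":[0.1,0,4],"delta_rot":[0,-0.0185,0]},
    {"hand":0,"linear":[0.1,0,4],"delta_rot":[0,-0.0185,0]},
    {"hand":0,"linear":[0.1,0,4],"delta_rot":[0,-0.0185,0]},
    {"hand":0,"linear":[0,0,2],"delta_rot":[0,0,0]},
    {"hand":0,"linear":[0,0,2],"delta_rot":[0,0,0]},
    {"hand":0,"linear":[0,0,3],"delta_rot":[0,0,0]},
    {"hand":0,"linear":[0,0,3],"delta_rot":[0,0,0]},
    {"hand":0,"linear":[0,0,0],"delta_rot":[0,0,0]},
    {"hand":0,"linear":[0,0,0],"delta_rot":[0,0,0]}
  ]
}}

```text
clock: 19.65
tcp_pos: [0.5152, -0.2431, 0.0438]
tcp_rot: [-3.141, 0.005, -2.866]
contact_force: [0.9, -0.1, -0.5]
gripper_width: 0.0197
grip_force: 60.0
```

Run:
```python
from h import *
np.set_printoptions(precision=4,suppress=True)
o=env.get_obs();T=(o['tcp_pos']-J0)@M*1000;print('tcp jig',T,o['tcp_rot'],o['contact_force'],o['moment'])
p=sidefit(.0,.050,0)
cv2.imwrite('pics/c7.png',cv2.resize(p[185:275,320:470,::-1],None,fx=5,fy=5,interpolation=cv2.INTER_CUBIC))
```

```text
tcp jig [-138.975     0.0476   43.7631] [-3.1411  0.005  -2.8656] [ 0.8807 -0.0675 -0.5183] [-0.0144  0.0853 -0.0035]
scene sole 303 [-9.4 -0.7] [118.7  57.3] 0.79 plane z 0.0477 at [-0.0121 -0.0024] grad [0.0075 0.0069]
x range [-0.0685 -0.067   0.0485  0.0499]
```

View pics/c7.png

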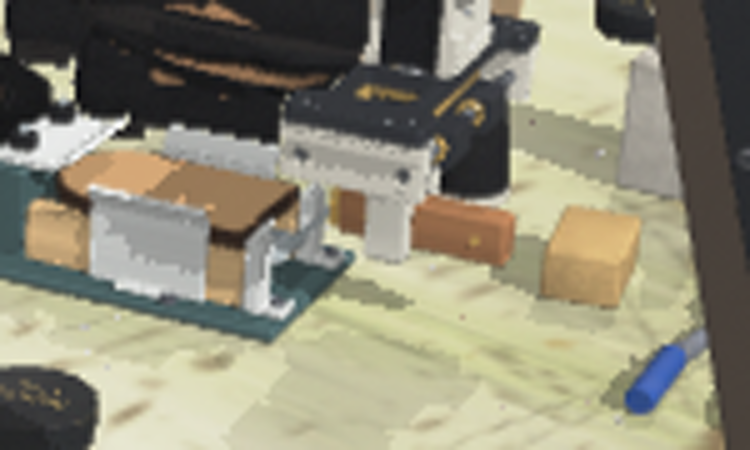

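The sole lies flat between the guides, in front of the stops and with its toe under the lip. The blade is clear below it, so I'm drawing the slice out and lifting it.

Call:
{"fn": "servo_tool", "kwargs": {
  "deltas": [
    {"hand":0,"linear":[5,0,0],"delta_rot":[0,0,0]},
    {"hand":0,"linear":[12,0,0],"delta_rot":[0,0,0]},
    {"hand":0,"linear":[18,0,0],"delta_rot":[0,0,0]},
    {"hand":0,"linear":[20,0,0],"delta_rot":[0,0,0]},
    {"hand":0,"linear":[20,0,0],"delta_rot":[0,0,0]},
    {"hand":0,"linear":[20,0,0],"delta_rot":[0,0,0]},
    {"hand":0,"linear":[20,0,0],"delta_rot":[0,0,0]},
    {"hand":0,"linear":[20,0,0],"delta_rot":[0,0,0]},
    {"hand":0,"linear":[18,0,0],"delta_rot":[0,0,0]},
    {"hand":0,"linear":[8,0,0],"delta_rot":[0,0,0]},
    {"hand":0,"linear":[0,0,-20],"delta_rot":[0,0,0]},
    {"hand":0,"linear":[0,0,-25],"delta_rot":[0,0,0]}
  ]
}}

```text
clock: 20.9
tcp_pos: [0.3589, -0.2871, 0.0878]
tcp_rot: [3.141, 0.003, -2.866]
contact_force: [1.1, -0.1, -2.0]
gripper_width: 0.0194
grip_force: 60.0
```

Run:
```python
from h import *
np.set_printoptions(precision=4,suppress=True)
o=env.get_obs();print(o['tcp_pos'],o['tcp_rot'],o['clock'])
p,W=cloud();V=(W-J0)@M
P=seg(V,-.09,.052,-.055,.055,.043,.0505);fit(P,'sole')
print('tail x', [np.sort(P[(abs(P[:,1]-y)<.004)][:,0])[:3] for y in(-.02,0,.02)])
print('to origin place',mv(np.array([.413,.0205,.1])-o['tcp_pos']))
```

```text
[ 0.3589 -0.2871  0.0878] [ 3.1409  0.0032 -2.8663] 20.9
sole 18 [18.3 12.9] [ 7.  64.6] 47.5 plane z 0.0486 at [0.0182 0.0131] grad [-0.1659 -0.1872]
tail x [array([], dtype=float64), array([0.0377, 0.0398]), array([], dtype=float64)]
to origin place [-136.2044  281.0264  -12.0925]
```

Call:
{"fn": "servo_tool", "kwargs": {
  "deltas": [
    {"hand":0,"linear":[-13.6,28.1,-1.2],"delta_rot":[0,0,0]},
    {"hand":0,"linear":[-13.6,28.1,-1.2],"delta_rot":[0,0,0]},
    {"hand":0,"linear":[-13.6,28.1,-1.2],"delta_rot":[0,0,0]},
    {"hand":0,"linear":[-13.6,28.1,-1.2],"delta_rot":[0,0,0]},
    {"hand":0,"linear":[-13.6,28.1,-1.2],"delta_rot":[0,0,0]},
    {"hand":0,"linear":[-13.6,28.1,-1.2],"delta_rot":[0,0,0]},
    {"hand":0,"linear":[-13.6,28.1,-1.2],"delta_rot":[0,0,0]},
    {"hand":0,"linear":[-13.6,28.1,-1.2],"delta_rot":[0,0,0]},
    {"hand":0,"linear":[-13.6,28.1,-1.2],"delta_rot":[0,0,0]},
    {"hand":0,"linear":[-13.6,28.1,-1.2],"delta_rot":[0,0,0]}
  ]
}}

```text
clock: 21.95
tcp_pos: [0.4146, 0.0218, 0.1008]
tcp_rot: [-3.141, 0.006, -2.865]
contact_force: [1.0, -0.2, -1.7]
gripper_width: 0.0197
grip_force: 60.0
```

Call:
{"fn": "servo_tool", "kwargs": {
  "deltas": [
    {"hand":0,"linear":[0,0,0],"delta_rot":[0,0,-0.114]},
    {"hand":0,"linear":[0,0,0],"delta_rot":[0,0,-0.114]},
    {"hand":0,"linear":[0,0,0],"delta_rot":[0,0,-0.114]},
    {"hand":0,"linear":[0,0,0],"delta_rot":[0,0,-0.114]},
    {"hand":0,"linear":[0,0,0],"delta_rot":[0,0,-0.114]},
    {"hand":0,"linear":[0,0,0],"delta_rot":[0,0,-0.114]},
    {"hand":0,"linear":[0,0,0],"delta_rot":[0,0,-0.114]},
    {"hand":0,"linear":[0,0,0],"delta_rot":[0,0,-0.114]},
    {"hand":0,"linear":[0,0,0],"delta_rot":[0,0,0]},
    {"hand":0,"linear":[0,0,0],"delta_rot":[0,0,0]}
  ]
}}

```text
clock: 22.95
tcp_pos: [0.4144, 0.0204, 0.1006]
tcp_rot: [-3.137, 0.003, -1.957]
contact_force: [-0.2, -0.1, -0.7]
gripper_width: 0.02
grip_force: 60.0
```

Run:
```python
from h import *
np.set_printoptions(precision=4,suppress=True)
o=env.get_obs();print(o['tcp_pos'],o['tcp_rot'],o['clock'])
p,W=cloud();V=(W-J0)@M
P=seg(V,-.09,.052,-.055,.055,.043,.056);fit(P,'sole')
print('tail x', [np.sort(P[(abs(P[:,1]-y)<.004)][:,0])[:3] for y in(-.02,0,.02)])
a=o['tcp_pos']+np.array([.06*np.cos(1.19),.06*np.sin(1.19),0]);b=a+np.array([.13*np.cos(1.19),.13*np.sin(1.19),0])
fit(seg(W,.42,.5,.08,.2,.05,.12),'blade')
```

```text
[0.4144 0.0204 0.1006] [-3.1369  0.003  -1.957 ] 22.95
sole 1289 [-9.8 -0.8] [ 86.3 109.4] 89.65 plane z 0.0503 at [-0.0109  0.0007] grad [-0.0017 -0.0059]
tail x [array([-0.0645, -0.0642, -0.0634]), array([-0.064 , -0.0634, -0.0627]), array([-0.0642, -0.0633, -0.0621])]
blade 702 [462.3 136.8] [117.7  39.9] 67.69 plane z 0.0868 at [0.4627 0.1371] grad [ 0.0164 -0.0057]
```

Call:
{"fn": "servo_tool", "kwargs": {
  "deltas": [
    {"hand":0,"linear":[0,0,20],"delta_rot":[0,0,0]},
    {"hand":0,"linear":[0,0,25],"delta_rot":[0,0,0]},
    {"hand":0,"linear":[0,0,18],"delta_rot":[0,0,0]},
    {"hand":0,"linear":[0,0,11],"delta_rot":[0,0,0]},
    {"hand":0,"linear":[0,0,5],"delta_rot":[0,0,0]},
    {"hand":0,"linear":[0,0,2],"delta_rot":[0,0,0]},
    {"hand":0,"linear":[0,0,1],"delta_rot":[0,0,0]},
    {"hand":0,"linear":[0,0,1],"delta_rot":[0,0,0]},
    {"hand":0,"linear":[0,0,0],"delta_rot":[0,0,0]},
    {"hand":0,"linear":[0,0,0],"delta_rot":[0,0,0]}
  ]
}}

```text
clock: 24.0
tcp_pos: [0.415, 0.0206, 0.018]
tcp_rot: [-3.137, 0.003, -1.954]
contact_force: [-0.9, -0.1, -2.2]
gripper_width: 0.0194
grip_force: 60.0
```

Call:
{"fn": "servo_tool", "kwargs": {
  "deltas": [
    {"hand":0.15,"linear":[0,0,0],"delta_rot":[0,0,0]},
    {"hand":0.35,"linear":[0,0,0],"delta_rot":[0,0,0]},
    {"hand":0.7,"linear":[0,0,0],"delta_rot":[0,0,0]},
    {"hand":1,"linear":[0,0,0],"delta_rot":[0,0,0]},
    {"hand":1,"linear":[0,0,0],"delta_rot":[0,0,0]},
    {"hand":1,"linear":[0,0,0],"delta_rot":[0,0,0]},
    {"hand":1,"linear":[0,0,-20],"delta_rot":[0,0,0]},
    {"hand":1,"linear":[0,0,-35],"delta_rot":[0,0,0]},
    {"hand":1,"linear":[0,0,-40],"delta_rot":[0,0,0]},
    {"hand":1,"linear":[0,0,-40],"delta_rot":[0,0,0]},
    {"hand":1,"linear":[0,0,0],"delta_rot":[0,0,0]},
    {"hand":1,"linear":[0,0,0],"delta_rot":[0,0,0]}
  ]
}}

```text
clock: 25.2
tcp_pos: [0.4144, 0.0207, 0.1535]
tcp_rot: [-3.136, 0.005, -1.954]
contact_force: [-0.5, -0.1, 0.4]
gripper_width: 0.0873
grip_force: 0.0
```

Run:
```python
from h import *
np.set_printoptions(precision=4,suppress=True)
p,W=cloud();V=(W-J0)@M
fit(seg(V,-.09,.052,-.055,.055,.043,.056),'sole')
fit(seg(W,.42,.51,.07,.2,.0015,.03,3),'blade')
s,_=env.snapshot('scene');cv2.imwrite('pics/scene9.png',s[100:420,130:530,::-1])
```

```text
sole 1279 [-10.4   0.1] [108.8  84.7] 0.05 plane z 0.0500 at [-0.0112  0.0007] grad [ 0.0022 -0.0017]
blade 177 [458.5 135.4] [117.2  39.8] 71.16 plane z 0.0045 at [0.465  0.1433] grad [ 0.0267 -0.022 ]
```

View pics/scene9.png

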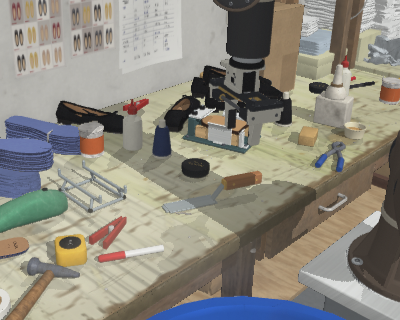

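The final scene picture shows the slice flat on the open bench at (205,195), the sole in the jig at (218,130), the stand empty, and nothing else moved. Handing in.

```bash
python3 -c "
from station import env
print(env.hand_in())"
```

```text
the job is handed in; nothing more can be done
None
```

I handed the job in after about 25 s of robot time: the half-sole lies flat in the pressing jig with its toe under the lip, and the slice is back flat on the open bench. I saw no other item out of place; the hand-in returned no verdict.

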